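Crack a specimen tube's cap in the locking forceps

TASK

Lock the stand's forceps on the specimen tube standing between their jaws: push the free finger ring towards the fixed one until the ratchet has clicked twice and holds by itself, not a third time, or the tube cracks. Then loosen the tube's screw cap by about a quarter turn anticlockwise, and release the ratchet by pressing the free finger ring down, letting the handles swing open so that the tube is left standing free in its well with the cap on. Be gentle with the forceps, and leave the rack of tubes, the foil tray and the carton where they are.

Things in the scene. Friction and masses are not known exactly. Their poses are not given: they have to be found in the camera images.
- stand: Fixed uncapping stand: grey base plate 100 x 150 x 10 mm, black 46 mm square block (top at 52 mm) with a round well for the tube (21.5 mm wide, floor 14 mm above the bench), post with boss head. It carries level steel locking forceps. Origin on the bench under the well's axis, z up; handles run from the well to its -y; its x points from the free handle to the fixed one.
- boss (a point): Top of the aluminium boss head on the post (24 mm square, 79 mm high), 104 mm from the well along the stand's -y, under the fixed handle, which it holds rigidly. The finger rings lie beyond it, past the base plate, with nothing under them but the bench.
- pivot (a point): Upright axis of the forceps' box lock, 55 mm from the well's axis along the stand's -y, in the middle plane of the forceps 70 mm above the bench. Jaws reach from here to the tube, handles the other way. Jaws are 10 mm high (65 to 75 mm above the bench) with V faces for the tube.
- fixed_ring (a point): Centre of the fixed handle's finger ring at its upper surface, 73.4 mm above the bench; at stand x = +19, y = -180 mm. Both rings lie level: 33 mm outside, 19 mm inside diameter, round bar 6.8 mm thick (67 to 73 mm above the bench).
- ring (a point): Centre of the free handle's finger ring at its upper surface, 73.4 mm above the bench. Turns about the pivot at 125 mm radius, towards stand +x to close; starts 12 to 22 mm short of where the jaws touch the tube. Near stand x = -20 mm on the second tooth, but the ring is bent in or out by up to 3 mm, so its place does not tell the tooth. Pressed down and swung outward (stand -x) to release.
- ratchet (a point): Two overlapping toothed bars between the handles, 98 mm from the pivot; this point is on the fixed, upper bar. Three teeth, 6 mm of ring travel apart; let go, the ring rests 4 to 5 mm further in on each next tooth. The push at the ring grows to about 6, 10 and 14 N before the clicks and drops 2 to 3 N at each. First click 1 to 4 mm after the jaws touch.
- jaw: The free half of the forceps (jaw, handle, ring); origin at the pivot, axes as the stand's when the jaws touch the tube, turned up to 0.17 rad clockwise from above when open. Its handle is springy: once the jaws touch, each mm of ring travel adds 1.2 N at the ring and 2.8 N at the tube. Left on a tooth, it holds the tube with about 3, 13 or 26 N; more than 24 N cracks it. Open, it stays where it is left.
- jaw_pad (a point): On the free jaw at the tube, 55 mm from the pivot: stand x = +8.5 mm when the jaws hold the tube, more when open. To release: pressing the free ring down some 2 to 4 mm (about 6 N; stop at 10 mm) parts the teeth; they catch again if it rises before the handle has swung out, and the pressing finger holds it by friction, so move outward some 15 to 25 mm while pressing.
- tube: The specimen tube: white, 17 mm in diameter, paper band, 106 mm tall with cap, about 30 g; origin at the centre of its underside, z up. Stands in the stand's well with about 2 mm play all round; turns or lifts with its cap unless clamped, and one click is too weak to hold it.
- cap_top (a point): Centre of the top of the tube's green ribbed screw cap (23 mm in diameter, 22 mm high; top 120 mm above the bench).
- cap (a joint): Turn of the cap on the tube in rad: 0 tight, growing anticlockwise seen from above; a quarter turn is 1.57. Takes about 0.12 N m.
- rack: Bystander: black foam rack 100 x 140 x 45 mm, fixed; origin under its centre. Stands left or right of the stand.
- spare0: Bystander: another capped tube (same size, one piece), standing in the rack; origin at its underside.
- spare1: Bystander: a second capped tube in the rack; origin at its underside.
- captray: Bystander: loose foil tray of caps, 113 x 158 x 30 mm; origin under its centre.
- carton: Bystander: loose white carton 75 x 150 x 55 mm beyond the stand; origin under its centre.
There are look-alikes about, which are no part of the job. What is shaped like the tube but orange or purple is not meant.

How it is judged:
On the way, in this order (a step that is already met when the one before it is completed fails the run):
1. the forceps hold the tube on the second tooth by themselves, the robot off the forceps (contact force between jaw and tube between 8 and 19 N and contact force between the fingers and stand below 0.1 N), for 0.3 s.
2. the cap is turned a quarter turn while the forceps hold the tube (value of joint cap between 1.2 and 2 rad and contact force between jaw and tube above 7 N), for 0.2 s.
At the end, for the whole second after the job is handed in: The forceps are open again (free jaw at least 3 mm off where it held the tube, no pressure on it), the tube stands at rest in its well (within 6 mm, not lifted, within 7 degrees of upright) and its cap is turned 1.2 to 2.0 rad (about a quarter turn) from tight (contact force between jaw and tube below 0.1 N and x of jaw_pad in the frame of stand above 0.0115 m and value of joint cap between 1.2 and 2 rad and horizontal distance between tube and stand below 0.006 m and height (world z) of tube below 0.018 m and angle between tube's own z axis and vertical below 0.12 rad and linear speed of tube below 0.02 m/s); the robot touches nothing.
It fails at once if the forceps are squeezed past the second tooth (over 24 N on the tube: it cracks), or the tube is wrenched in them while its cap is handled (over 45 N) ((contact force between jaw and tube above 24 N and value of joint cap below 0.2 rad) or contact force between jaw and tube above 45 N).
It fails at once if the forceps or stand are pushed with more than 25 N (contact force between any of the fingers, the arm and stand above 25 N).
It fails at once if the tube is lifted out of its seat or tipped (height (world z) of tube above 0.022 m or angle between tube's own z axis and vertical above 0.2 rad).
It fails at once if a bystander is disturbed (distance of any of spare0, spare1, captray, carton from where it was at the start of the episode above 0.015 m).
It also fails if it takes over 72 s, if anything falls off the work surface, if the arm or the gripper's body presses on something with over 40 N, if the wrist force passes 120 N, or if a joint passes its speed limit or range.

ROBOT

A 7-joint arm with a two-finger parallel gripper is mounted at the origin on the work surface. World frame = base frame: x ahead of the robot, y to its left, z up, the work surface at z = 0. Lengths are in m, angles in rad, forces in N, time in s.
With the tool pointing down it reaches from about 0.35 to 0.9 m from the base axis. Payload 8.1 kg.
Tool frame: the origin (TCP) lies midway between the tips of the shut fingers; the grasp point (between the pads) lies 19 mm behind it; z points along the fingers, y is the line along which they close (so a half turn about z gives the same grasp; the last joint's range is limited). The gripper opens to 92 mm and grips with 3 to 60 N. Pads are 19 mm wide; open, the fingers measure 130 mm over their backs; the gripper's body (75 mm by 190 mm) begins 47 mm behind the grasp point.
Start: joints at [-1.438, 0.434, 0.025, 1.573, -0.012, 1.134, -0.075], TCP at [0.146, 0.608, 0.227] pointing down, gripper open.
Joint ranges: [-2.62, 2.62], [-0.44, 2.09], [-1.27, 1.32], [0.08, 2.57], [-1.32, 4.46], [0.12, 2], [-2.74, 2.74]. Speed limits (rad/s): [2.22, 2.22, 3.01, 3.01, 3.14, 3.14, 3.14].

INTERFACE

Orientations are given as a rotation vector (axis times angle).
In Python, from cell import arm gives the robot as it stands.
- The arm moves only by the tool move_arm, never from a script. Its argument "motion" is a list of rows, each an object of numbers: "tx", "ty", "tz": the shift along the tool's x, y, z normalised to -1 to 1, where 1 is 1000 mm; "twist": the turn about the tool's z normalised to -1 to 1, where 1 is pi/2 rad. In form: [{"tx": .., "ty": .., "tz": .., "twist": ..}, ...]. A call has 1 to 12 rows; each row shifts and turns the commanded pose from where the row before left it, along the tool's axes as they then stand; what a row does not reach is not made up. A row lasts 1/10 s, in which the tool goes at most 50 mm and 8.59 degrees, less where a joint would pass 70% of its speed; a pose out of reach is approached as far as the arm can. A call with a number of a shift or a turn outside -1 to 1 is refused whole. A call with a gripper value outside its range is refused whole. "gripper" is the gripper's target within -1 to 1 (shut at 1, half-way at 0, fully open at -1), set as the call begins (left out, the last holds). The fingers move at their own pace and stop on an object; "squeeze" is the grip in N (left out, the last holds). Time passes only in rows, so rows that do not move let the fingers close. It gives the time, the measured TCP pose, the force, the opening and the grip force at its end, in the units of the state.
- arm.observe(): the state, without advancing time (a new reading comes with each control period).
- arm.get_image(name): name is "side" or "top"; returns the picture (480x640x3 uint8, red, green, blue); there is no depth.
- arm.calibration(name): a dict with "K" (3x3 intrinsics, pixels), "k1" (the pictures are not rectified: a ray, as slopes to the right and down, at radius r is drawn at 1 + k1 r^2 times it, then the intrinsics apply), "T" (4x4, takes a point from camera to world coordinates). Camera axes: x right, y down, z forward; pixel columns grow to the right and rows downward; lengths in m; the calibration is good to about 2 mm. A picture is of the moment at which its call begins. calibration takes no time and is no camera call.
- arm.sign_off(): hands the job in; it is judged then, once.
Trained networks look in the newest picture that a camera, given by its name, has taken for a name from the list of things; names that differ only in an ending like _2 or _b are one class to them, and where a whole thing is asked for, a point or a joint stands for the part that bears it (a point fixed in the world has none). Each returns a list of dicts, best first, with "conf" (0 to 1); they miss things now and then, are a little off and sometimes report something else, mostly with a low value. They report only what shows in the picture. A call takes as long as a camera call. They do not tell look-alikes from the thing itself.
- arm.look_for(camera, query): "point" ([column, row] as shares, 0 to 1, of the picture: columns of its width, rows of its height, amid what is visible of it).
- arm.regions_of(camera, query): "region" (480x640 bool, what is visible of it) and "point" ([column, row] as shares, 0 to 1, of the picture: columns of its width, rows of its height, amid what is visible of it).
- arm.place_of(camera, query): "point" ([column, row] as shares, 0 to 1, of the picture: columns of its width, rows of its height: a listed point, or the origin of a listed thing).
The state is a dict: "clock": time; "joints": joint angles; "dq": joint speeds; "joint_efforts": joint torques, N m; "position": TCP position; "ee_rot": TCP orientation; "force": force on the tool from outside, world axes, zero at the start; "ft_torque": the same for the moment, N m; "width": opening from 0.0 (shut) to 1.0 (fully open); "gripper_force": force on a finger pad.
Only numpy, scipy, OpenCV 4.12 (cv2) and the standard library are available. Lean on these libraries where they do the work, as an engineer would, in place of code of your own. Each camera call takes 0.05 s, during which the arm holds its last target. There are 200 camera calls.

## Working session

There is one attempt and no reset: what is moved stays moved. The work goes in short steps, Python scripts to look and compute and a tool call to move; the robot and the scene stay as the last step left them, time stands still between calls to the robot, and variables do not carry over. Pictures are saved under pics/ and viewed, at most 10 in all, crops included, and the job is handed in when it is done.

Besides the shell and the picture viewer there is one more tool, called as name(argument=value, ...), one argument or row to a line, values as JSON. move_arm: Moves the arm, as the interface text tells. Scaled input: -1 to 1 covers 1000 mm each way for a shift and pi/2 rad each way for a turn. Its arguments: {"type":"object","properties":{"motion":{"type":"array","items":{"type":"object","properties":{"tx":{"type":"number"},"ty":{"type":"number"},"tz":{"type":"number"},"twist":{"type":"number"}}}},"gripper":{"type":"number"},"squeeze":{"type":"number"}},"required":["motion"]}

```bash
ls; mkdir -p pics; cat > h.py <<'E'
import numpy as np, cv2
from cell import arm
def ray(cam,p):
    c=arm.calibration(cam);K=np.array(c["K"]);T=np.array(c["T"]);k1=c["k1"]
    u=np.array([p[0]*640,p[1]*480]);d=np.array([(u[0]-K[0,2])/K[0,0],(u[1]-K[1,2])/K[1,1]])
    s=d.copy()
    for _ in range(20): s=d/(1+k1*(s@s))
    return T[:3,3],T[:3,:3]@np.array([s[0],s[1],1])
def atz(cam,p,z):
    o,r=ray(cam,p);return o+r*(z-o[2])/r[2]
def tri(p,q):
    o1,r1=ray("top",p);o2,r2=ray("side",q)
    A=np.stack([r1,-r2],1);t=np.linalg.lstsq(A,o2-o1,rcond=None)[0]
    a=o1+r1*t[0];b=o2+r2*t[1];return (a+b)/2,np.linalg.norm(a-b)
def proj(cam,X):
    c=arm.calibration(cam);K=np.array(c["K"]);T=np.array(c["T"])
    x=np.linalg.inv(T)@np.r_[X,1];s=x[:2]/x[2];s=s*(1+c["k1"]*(s@s));return K[:2,:2]@s+K[:2,2]
E
python3 - <<'E'
from h import *
np.set_printoptions(precision=4,suppress=True)
for c in("top","side"):
    cv2.imwrite(f"pics/{c}0.png",arm.get_image(c)[:,:,::-1]); print(c,np.array(arm.calibration(c)["T"])[:3,3])
Z=dict(cap_top=.12,boss=.079,pivot=.07,fixed_ring=.0734,ring=.0734,ratchet=.075,stand=0,rack=0,captray=0,carton=0,jaw_pad=.07)
for q,z in Z.items():
    for c in("top","side"):
        for d in arm.place_of(c,q)[:2]: print(q,c,round(d["conf"],2),np.round(np.array(d["point"])*[640,480]),atz(c,d["point"],z))
print(arm.observe())
E
```

```text
pics
top [0.4411 0.0175 1.5112]
side [0.3375 0.9288 1.026 ]
cap_top top 0.68 [231. 276.] [0.5398 0.2197 0.12  ]
cap_top top 0.54 [263. 261.] [0.573  0.1477 0.12  ]
cap_top side 0.66 [388. 270.] [0.4567 0.1268 0.12  ]
cap_top side 0.64 [335. 262.] [0.5681 0.1369 0.12  ]
boss top 0.79 [311. 263.] [0.5708 0.0398 0.079 ]
boss top 0.74 [346. 265.] [ 0.5643 -0.0403  0.079 ]
boss side 0.97 [351. 245.] [0.5573 0.04   0.079 ]
boss side 0.24 [248. 248.] [0.7782 0.1138 0.079 ]
pivot top 0.83 [292. 267.] [0.562  0.0857 0.07  ]
pivot top 0.25 [268. 258.] [0.5854 0.1411 0.07  ]
pivot side 0.65 [343. 264.] [0.5606 0.0919 0.07  ]
fixed_ring top 0.83 [347. 268.] [ 0.558  -0.042   0.0734]
fixed_ring side 0.9 [361. 228.] [ 0.5501 -0.0251  0.0734]
fixed_ring side 0.72 [343. 263.] [0.5623 0.094  0.0734]
ring top 0.59 [342. 289.] [ 0.5078 -0.0288  0.0734]
ring side 0.38 [383. 230.] [ 0.5    -0.0313  0.0734]
ratchet top 0.87 [336. 272.] [ 0.5472 -0.0165  0.075 ]
ratchet top 0.73 [291. 267.] [0.5619 0.0871 0.075 ]
ratchet side 0.72 [361. 232.] [ 0.548  -0.0116  0.075 ]
ratchet side 0.35 [319. 398.] [0.5157 
[... 653 characters left out ...]
6. 259.] [0.5822 0.1457 0.07  ]
jaw_pad top 0.44 [316. 168.] [0.7967 0.026  0.07  ]
jaw_pad side 0.59 [328. 277.] [0.5832 0.137  0.07  ]
jaw_pad side 0.56 [333. 262.] [0.5842 0.0922 0.07  ]
{'clock': 1.2, 'joints': array([-1.4376,  0.4345,  0.025 ,  1.5732, -0.0116,  1.134 , -0.0752]), 'dq': array([ 0.0001, -0.001 ,  0.0001,  0.0004,  0.0002,  0.0004, -0.0004]), 'joint_efforts': array([  0.0004, -66.7676,   0.9838, -31.4786,  -0.0608,   0.0327,
         0.    ]), 'position': array([0.1461, 0.6077, 0.2267]), 'ee_rot': array([0.3698, 3.1197, 0.0001]), 'force': array([ 0.2327, -0.1805, -0.4842]), 'ft_torque': array([ 0.0367,  0.0233, -0.012 ]), 'gripper_force': 0.0, 'width': 1.0057930088835916}
```

```bash
python3 - <<'E'
import cv2
for c,(x,y,w,h) in dict(top=(140,130,360,220),side=(200,150,280,270)).items():
    i=cv2.imread(f"pics/{c}0.png")[y:y+h,x:x+w]; s=min(800/w,600/h); cv2.imwrite(f"pics/{c}0c.png",cv2.resize(i,None,fx=s,fy=s,interpolation=2)); print(s)
E
```

```text
2.2222222222222223
2.2222222222222223
```

View pics/top0c.png

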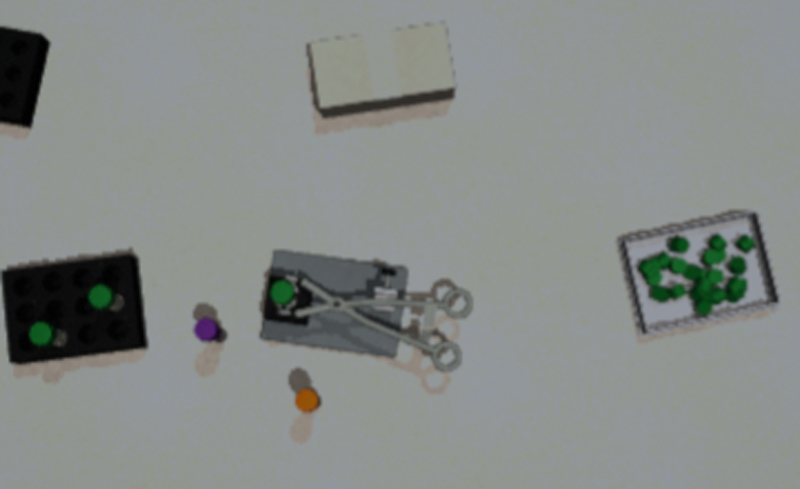

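View pics/side0c.png

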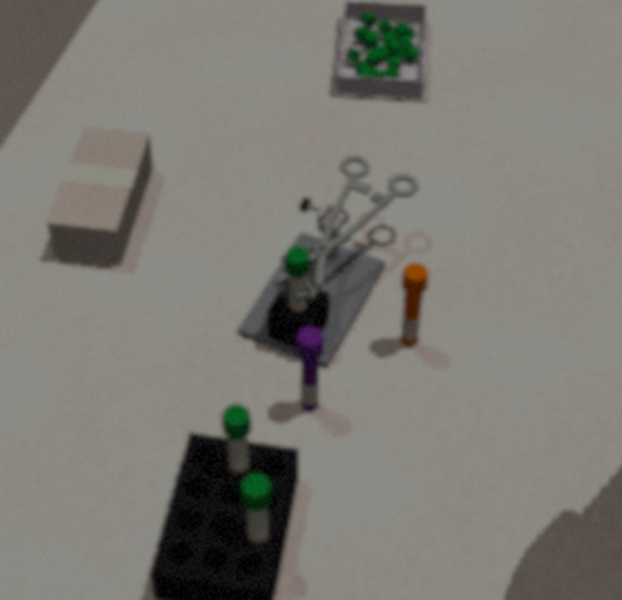

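The top view shows the stand's tube, with its green cap at about px (267,261). The fixed ring is at about (346,266) and the free ring at about (338,289). The purple and orange look-alikes stand at about (233,278) and (278,310), and the rack with two green caps is on the left. In the side view the cap is at about (334,264), the fixed ring at (359,225) and the free ring at (381,234). The darker rings are shadows. Next I fit the stand pose.

```bash
python3 - <<'E'
from h import *
from scipy.optimize import least_squares
from scipy.spatial.transform import Rotation as R
np.set_printoptions(precision=4,suppress=True)
pts=[((0,0,.12),"top",(267,261)),((0,0,.12),"side",(334,262)),((19,-180,.0734),"top",(346,267)),((19,-180,.0734),"side",(360,226)),
 ((0,-55,.07),"top",(292,267)),((0,-55,.07),"side",(343,264)),((0,0,0),"top",(270,267)),((0,0,0),"side",(331,301))]
def W(p,l): c,s=np.cos(p[2]),np.sin(p[2]);x,y=l[0]/1e3,l[1]/1e3;return np.array([p[0]+c*x-s*y,p[1]+s*x+c*y,l[2]])
f=lambda p:np.concatenate([proj(c,W(p,l))-u for l,c,u in pts])
s=least_squares(f,[.57,.14,-.1],loss="soft_l1");print(s.x);print(f(s.x).reshape(-1,2))
for a,b in [((339,289),(381.5,233.5)),((342,289),(383,230)),((346,267),(360,226)),((267,261),(334,262))]:
    print(tri(np.array(a)/[640,480],np.array(b)/[640,480]))
    for c,q in(("top",a),("side",b)):print("  ",atz(c,np.array(q)/[640,480],.0734))
c,sn=np.cos(s.x[2]),np.sin(s.x[2])
for a,b in [((339,289),"top"),((381.5,233.5),"side"),((345.6,266),"top"),((360,226),"side"),((311,263),"top"),((351,245),"side")]:
    d=atz(b,np.array(a)/[640,480],.0734)[:2]-s.x[:2];print("stand frame",b,c*d[0]+sn*d[1],-sn*d[0]+c*d[1])
print(R.from_rotvec(arm.observe()["ee_rot"]).as_matrix())
E
```

```text
[ 0.5716  0.1412 -0.1802]
[[-0.8314  0.4462]
 [-1.6583  1.5482]
 [-0.5248  0.5347]
 [-0.4666 -2.6026]
 [-0.7111  0.1527]
 [ 0.5848 -1.7485]
 [ 0.5631 -1.0642]
 [ 1.5335 -1.3263]]
(array([ 0.505 , -0.0236,  0.0702]), np.float64(0.00709284074024041))
   [ 0.5084 -0.023   0.0734]
   [ 0.5009 -0.0207  0.0734]
(array([ 0.504 , -0.0304,  0.0755]), np.float64(0.008373083898001293))
   [ 0.5083 -0.03    0.0734]
   [ 0.5002 -0.0329  0.0734]
(array([ 0.5586, -0.0412,  0.0633]), np.float64(0.0029940506765806668))
   [ 0.5592 -0.0405  0.0734]
   [ 0.5548 -0.0311  0.0734]
(array([0.5705, 0.1388, 0.123 ]), np.float64(0.003561843817424991))
   [0.5769 0.1434 0.0734]
   [0.5814 0.0953 0.0734]
stand frame top -0.03270901629615948 -0.17289548343447952
stand frame side -0.04045689450358599 -0.17196229717011574
stand frame top 0.022588749611782713 -0.17973240086804212
stand frame side 0.014339324172429679 -0.17249977067105574
stand frame top 0.016655488788585766 -0.0989829546735745
stand frame side 0.0066957418729300285 -0.10722534909559003
[[-0.9723  0.2338  0.    ]
 [ 0.2338  0.9723  0.0001]
 [-0.      0.0001 -1.    ]]
```

move_arm(
  motion=[
    {"tx": -0.032,"ty": -0.037},
    {"tx": -0.032,"ty": -0.037},
    {"tx": -0.032,"ty": -0.037},
    {"tx": -0.032,"ty": -0.037},
    {"tx": -0.032,"ty": -0.037},
    {"tx": -0.032,"ty": -0.037},
    {"tx": -0.032,"ty": -0.037},
    {"tx": -0.032,"ty": -0.037},
    {"tx": -0.032,"ty": -0.037},
    {"tx": -0.032,"ty": -0.037},
    {"tx": -0.032,"ty": -0.037},
    {"tx": -0.032,"ty": -0.037},
  ],
  gripper=1,
  squeeze=20,
)

```text
invalid input
```

move_arm(
  motion=[
    {"tx": -0.032,"ty": -0.037,"tz": 0.0,"twist": 0.0},
    {"tx": -0.032,"ty": -0.037,"tz": 0.0,"twist": 0.0},
  ],
  gripper=1,
)

```text
clock: 1.4
position: [0.1907, 0.5204, 0.2262]
ee_rot: [-0.366, -3.12, 0.0]
force: [1.4, -0.0, 0.8]
width: 0.874
gripper_force: 0.0
```

move_arm(
  motion=[
    {"tx": -0.032,"ty": -0.037,"tz": 0,"twist": 0},
    {"tx": -0.032,"ty": -0.037,"tz": 0,"twist": 0},
    {"tx": -0.032,"ty": -0.037,"tz": 0,"twist": 0},
    {"tx": -0.032,"ty": -0.037,"tz": 0,"twist": 0},
    {"tx": -0.032,"ty": -0.037,"tz": 0,"twist": 0},
    {"tx": -0.032,"ty": -0.037,"tz": 0,"twist": 0},
    {"tx": -0.032,"ty": -0.037,"tz": 0,"twist": 0},
    {"tx": -0.032,"ty": -0.037,"tz": 0,"twist": 0},
    {"tx": -0.032,"ty": -0.037,"tz": 0,"twist": 0},
    {"tx": -0.032,"ty": -0.037,"tz": 0,"twist": 0},
    {"tx": -0.032,"ty": -0.037,"tz": 0,"twist": 0},
    {"tx": -0.032,"ty": -0.037,"tz": 0,"twist": 0},
  ],
  squeeze=20,
)

```text
clock: 2.6
position: [0.4613, -0.0025, 0.2272]
ee_rot: [0.369, 3.119, 0.001]
force: [1.4, 1.7, 0.1]
width: 0.002
gripper_force: 0.0
```

move_arm(
  motion=[
    {"tx": -0.002,"ty": -0.015,"tz": 0.02,"twist": -0.04},
    {"tx": 0,"ty": 0,"tz": 0.045,"twist": 0},
    {"tx": 0,"ty": 0,"tz": 0.045,"twist": 0},
    {"tx": 0,"ty": 0,"tz": 0.04,"twist": 0},
    {"tx": 0,"ty": 0,"tz": 0.014,"twist": 0},
    {"tx": 0,"ty": 0,"tz": 0,"twist": 0},
  ],
)

```text
clock: 3.2
position: [0.4575, -0.0159, 0.0609]
ee_rot: [-0.272, -3.126, 0.002]
force: [0.5, -0.5, 0.7]
width: 0.005
gripper_force: 0.0
```

```bash
python3 - <<'E'
from h import *
o=arm.observe();print(o["position"],o["ee_rot"],o["force"])
out=[]
for c,X in (("top",(.50,.0,.07)),("side",(.5,0,.07))):
    i=arm.get_image(c)[:,:,::-1];u=proj(c,np.array(X)).astype(int)
    out.append(cv2.resize(i[u[1]-45:u[1]+45,u[0]-45:u[0]+45],None,fx=4.4,fy=4.4,interpolation=2));print(c,u-45)
    print(proj(c,o["position"]))
cv2.imwrite("pics/a.png",np.hstack(out))
E
```

```text
[ 0.45753182 -0.01592282  0.06093528] [-2.71565079e-01 -3.12588772e+00  1.75575625e-03] [ 0.5408943  -0.49954589  0.72877639]
top [284 247]
[336.32433893 311.18780285]
side [334 195]
[399.19161708 242.44358847]
```

View pics/a.png

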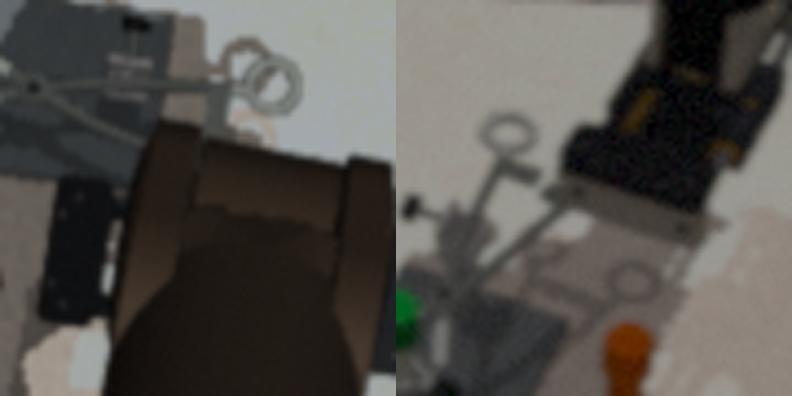

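move_arm(
  motion=[
    {"tx": -0.005,"ty": 0,"tz": 0,"twist": 0},
    {"tx": -0.005,"ty": 0,"tz": 0,"twist": 0},
    {"tx": -0.004,"ty": 0,"tz": 0,"twist": 0},
    {"tx": 0,"ty": 0,"tz": 0,"twist": 0},
  ],
)

```text
clock: 3.7
position: [0.4741, -0.0181, 0.0633]
ee_rot: [0.271, 3.128, 0.0]
force: [-0.4, 0.3, 0.2]
width: 0.006
gripper_force: 0.0
```

move_arm(
  motion=[
    {"tx": -0.002,"ty": 0,"tz": 0,"twist": 0},
    {"tx": -0.002,"ty": 0,"tz": 0,"twist": 0},
  ],
)

```text
clock: 3.9
position: [0.4768, -0.0188, 0.0628]
ee_rot: [-0.271, -3.13, -0.0]
force: [0.9, 0.0, -0.5]
width: 0.006
gripper_force: 0.0
```

move_arm(
  motion=[
    {"tx": -0.002,"ty": 0,"tz": 0,"twist": 0},
    {"tx": -0.002,"ty": 0,"tz": 0,"twist": 0},
  ],
)

```text
clock: 4.1
position: [0.4807, -0.0195, 0.0627]
ee_rot: [-0.272, -3.13, 0.0]
force: [0.1, 0.3, 0.5]
width: 0.004
gripper_force: 0.1
```

move_arm(
  motion=[
    {"tx": -0.002,"ty": 0,"tz": 0,"twist": 0},
    {"tx": -0.002,"ty": 0,"tz": 0,"twist": 0},
  ],
)

```text
clock: 4.3
position: [0.4847, -0.0202, 0.0627]
ee_rot: [-0.272, -3.13, 0.0]
force: [-0.2, 0.1, 0.1]
width: 0.004
gripper_force: 0.1
```

move_arm(
  motion=[
    {"tx": -0.001,"ty": 0,"tz": 0,"twist": 0},
    {"tx": 0,"ty": 0,"tz": 0,"twist": 0},
  ],
)

```text
clock: 4.5
position: [0.4858, -0.0204, 0.0627]
ee_rot: [0.272, 3.13, 0.0]
force: [0.7, -0.3, 0.6]
width: 0.01
gripper_force: 0.0
```

move_arm(
  motion=[
    {"tx": -0.001,"ty": 0,"tz": 0,"twist": 0},
    {"tx": 0,"ty": 0,"tz": 0,"twist": 0},
  ],
)

```text
clock: 4.7
position: [0.4865, -0.0205, 0.0627]
ee_rot: [-0.272, -3.13, -0.0]
force: [-0.2, -0.4, -0.3]
width: 0.002
gripper_force: 0.2
```

move_arm(
  motion=[
    {"tx": -0.001,"ty": 0,"tz": 0,"twist": 0},
    {"tx": 0,"ty": 0,"tz": 0,"twist": 0},
  ],
)

```text
clock: 4.9
position: [0.4872, -0.0208, 0.0626]
ee_rot: [-0.272, -3.129, 0.0]
force: [-1.7, -0.4, -0.1]
width: 0.003
gripper_force: 0.6
```

move_arm(
  motion=[
    {"tx": -0.001,"ty": 0,"tz": 0,"twist": 0},
    {"tx": 0,"ty": 0,"tz": 0,"twist": 0},
  ],
)

```text
clock: 5.1
position: [0.4879, -0.021, 0.0625]
ee_rot: [-0.272, -3.129, 0.0]
force: [-3.0, -0.9, -0.4]
width: 0.005
gripper_force: 1.3
```

move_arm(
  motion=[
    {"tx": -0.001,"ty": 0,"tz": 0,"twist": 0},
    {"tx": 0,"ty": 0,"tz": 0,"twist": 0},
  ],
)

```text
clock: 5.3
position: [0.4887, -0.0211, 0.0624]
ee_rot: [-0.272, -3.128, 0.0]
force: [-4.6, -0.6, -2.4]
width: 0.002
gripper_force: 2.1
```

move_arm(
  motion=[
    {"tx": -0.001,"ty": 0,"tz": 0,"twist": 0},
    {"tx": 0,"ty": 0,"tz": 0,"twist": 0},
  ],
)

```text
clock: 5.5
position: [0.4894, -0.0213, 0.0623]
ee_rot: [-0.272, -3.128, 0.0]
force: [-5.4, -1.1, -2.1]
width: 0.004
gripper_force: 2.5
```

move_arm(
  motion=[
    {"tx": -0.001,"ty": 0,"tz": 0,"twist": 0},
    {"tx": 0,"ty": 0,"tz": 0,"twist": 0},
  ],
)

```text
clock: 5.7
position: [0.4902, -0.0214, 0.0622]
ee_rot: [-0.272, -3.127, 0.0]
force: [-5.1, -0.6, -4.0]
width: 0.006
gripper_force: 2.7
```

move_arm(
  motion=[
    {"tx": -0.001,"ty": 0,"tz": 0,"twist": 0},
    {"tx": 0,"ty": 0,"tz": 0,"twist": 0},
  ],
)

```text
clock: 5.9
position: [0.4928, -0.0214, 0.0627]
ee_rot: [0.271, 3.129, 0.0]
force: [-3.0, -0.3, -0.8]
width: 0.005
gripper_force: 1.2
```

move_arm(
  motion=[
    {"tx": -0.001,"ty": 0,"tz": 0,"twist": 0},
    {"tx": 0,"ty": 0,"tz": 0,"twist": 0},
  ],
)

```text
clock: 6.1
position: [0.4933, -0.0217, 0.0627]
ee_rot: [-0.272, -3.129, -0.0]
force: [-4.4, 0.1, -1.8]
width: 0.003
gripper_force: 1.9
```

move_arm(
  motion=[
    {"tx": -0.001,"ty": 0,"tz": 0,"twist": 0},
    {"tx": 0,"ty": 0,"tz": 0,"twist": 0},
  ],
)

```text
clock: 6.3
position: [0.4938, -0.0219, 0.0625]
ee_rot: [-0.271, -3.128, 0.0]
force: [-5.3, -0.9, -1.0]
width: 0.006
gripper_force: 2.5
```

move_arm(
  motion=[
    {"tx": -0.001,"ty": 0,"tz": 0,"twist": 0},
    {"tx": 0,"ty": 0,"tz": 0,"twist": 0},
  ],
)

```text
clock: 6.5
position: [0.4942, -0.0221, 0.0623]
ee_rot: [-0.271, -3.127, 0.0]
force: [-5.8, -0.8, -1.3]
width: 0.005
gripper_force: 3.1
```

move_arm(
  motion=[
    {"tx": -0.001,"ty": 0,"tz": 0,"twist": 0},
    {"tx": 0,"ty": 0,"tz": 0,"twist": 0},
  ],
)

```text
clock: 6.7
position: [0.4947, -0.0223, 0.0621]
ee_rot: [-0.271, -3.126, 0.0]
force: [-7.5, -1.1, -2.9]
width: 0.005
gripper_force: 3.5
```

move_arm(
  motion=[
    {"tx": -0.001,"ty": 0,"tz": 0,"twist": 0},
    {"tx": 0,"ty": 0,"tz": 0,"twist": 0},
  ],
)

```text
clock: 6.9
position: [0.495, -0.0224, 0.0619]
ee_rot: [-0.272, -3.125, 0.0]
force: [-8.3, -1.7, -2.4]
width: 0.0
gripper_force: 4.1
```

move_arm(
  motion=[
    {"tx": -0.001,"ty": 0,"tz": 0,"twist": 0},
    {"tx": 0,"ty": 0,"tz": 0,"twist": 0},
  ],
)

```text
clock: 7.1
position: [0.4954, -0.0226, 0.0618]
ee_rot: [-0.272, -3.124, 0.0]
force: [-10.7, -0.8, -2.9]
width: 0.006
gripper_force: 4.8
```

move_arm(
  motion=[
    {"tx": -0.0005,"ty": 0,"tz": 0,"twist": 0},
    {"tx": 0,"ty": 0,"tz": 0,"twist": 0},
  ],
)

```text
clock: 7.3
position: [0.4956, -0.0227, 0.0617]
ee_rot: [-0.271, -3.124, 0.0]
force: [-10.1, -0.9, -2.3]
width: 0.004
gripper_force: 4.9
```

move_arm(
  motion=[
    {"tx": -0.0005,"ty": 0,"tz": 0,"twist": 0},
    {"tx": 0,"ty": 0,"tz": 0,"twist": 0},
  ],
)

```text
clock: 7.5
position: [0.4958, -0.0227, 0.0616]
ee_rot: [-0.271, -3.123, 0.0]
force: [-11.9, -0.8, -2.1]
width: 0.005
gripper_force: 5.5
```

move_arm(
  motion=[
    {"tx": -0.0005,"ty": 0,"tz": 0,"twist": 0},
    {"tx": 0,"ty": 0,"tz": 0,"twist": 0},
  ],
)

```text
clock: 7.7
position: [0.4961, -0.0229, 0.0615]
ee_rot: [-0.272, -3.123, 0.0]
force: [-11.1, -1.4, -3.8]
width: 0.004
gripper_force: 5.5
```

move_arm(
  motion=[
    {"tx": -0.0005,"ty": 0,"tz": 0,"twist": 0},
    {"tx": 0,"ty": 0,"tz": 0,"twist": 0},
  ],
)

```text
clock: 7.9
position: [0.4962, -0.0229, 0.0614]
ee_rot: [-0.271, -3.122, 0.0]
force: [-12.2, -0.8, -3.4]
width: 0.006
gripper_force: 6.0
```

move_arm(
  motion=[
    {"tx": -0.0005,"ty": 0,"tz": 0,"twist": 0},
    {"tx": 0,"ty": 0,"tz": 0,"twist": 0},
  ],
)

```text
clock: 8.1
position: [0.4979, -0.0232, 0.0617]
ee_rot: [-0.272, -3.124, 0.001]
force: [-7.4, -3.5, 1.7]
width: 0.005
gripper_force: 3.3
```

move_arm(
  motion=[
    {"tx": -0.0005,"ty": 0,"tz": 0,"twist": 0},
    {"tx": 0,"ty": 0,"tz": 0,"twist": 0},
  ],
)

```text
clock: 8.3
position: [0.4996, -0.0237, 0.0623]
ee_rot: [-0.272, -3.127, 0.001]
force: [-8.9, -3.1, 0.9]
width: 0.006
gripper_force: 3.9
```

move_arm(
  motion=[
    {"tx": 0.003,"ty": 0,"tz": 0,"twist": 0},
    {"tx": 0.003,"ty": 0,"tz": 0,"twist": 0},
  ],
)

```text
clock: 8.5
position: [0.4968, -0.022, 0.0631]
ee_rot: [0.271, 3.127, 0.0]
force: [0.7, 0.0, 0.0]
width: 0.003
gripper_force: 0.0
```

move_arm(
  motion=[
    {"tx": 0.005,"ty": 0,"tz": 0,"twist": 0},
    {"tx": 0.01,"ty": 0,"tz": 0,"twist": 0},
    {"tx": 0.015,"ty": 0,"tz": 0,"twist": 0},
    {"tx": 0,"ty": 0,"tz": -0.04,"twist": 0},
    {"tx": 0,"ty": 0,"tz": -0.04,"twist": 0},
    {"tx": 0,"ty": 0,"tz": -0.04,"twist": 0},
    {"tx": 0.02,"ty": 0,"tz": -0.02,"twist": 0},
    {"tx": 0.03,"ty": 0,"tz": 0,"twist": 0},
    {"tx": 0,"ty": 0,"tz": 0,"twist": 0},
  ],
)

```text
clock: 9.4
position: [0.4134, -0.0076, 0.2029]
ee_rot: [-0.27, -3.129, -0.003]
force: [0.2, -0.2, 0.5]
width: 0.005
gripper_force: 0.0
```

```bash
python3 - <<'E'
from h import *
o=arm.observe();print(o["position"],o["ee_rot"],o["force"])
out=[]
for c,X in (("top",(.55,.06,.08)),("side",(.55,0.04,.07))):
    i=arm.get_image(c)[:,:,::-1];u=proj(c,np.array(X)).astype(int)
    out.append(cv2.resize(i[u[1]-60:u[1]+60,u[0]-60:u[0]+60],(396,396),interpolation=2));print(c,u-60)
    for q,z in(("ring",.0734),("fixed_ring",.0734),("cap_top",.12),("stand",0),("boss",.079)):
        for d in arm.place_of(c,q)[:2]: print(q,c,round(d["conf"],2),np.round(np.array(d["point"])*[640,480],1),atz(c,d["point"],z)[:2])
cv2.imwrite("pics/b.png",np.hstack(out))
E
```

```text
[ 0.41343164 -0.00763904  0.20294508] [-0.26992004 -3.12917652 -0.00330706] [ 0.23853337 -0.18097765  0.45377302]
top [242 211]
ring top 0.53 [343.  279.7] [ 0.52979251 -0.03276016]
fixed_ring top 0.64 [347.8 265.1] [ 0.56357038 -0.04477641]
cap_top top 0.7 [267.7 259.1] [0.57681291 0.1376875 ]
cap_top top 0.6 [262.5 260.9] [0.57302018 0.149428  ]
stand top 0.93 [269.7 265.2] [0.57342372 0.1433263 ]
stand top 0.44 [264.8 259. ] [0.58889531 0.15511929]
boss top 0.9 [315.3 263. ] [0.56953044 0.03071036]
boss top 0.47 [262.9 264.4] [0.56872119 0.15248783]
side [294 188]
ring side 0.59 [373.1 225.1] [ 0.52599959 -0.0424427 ]
fixed_ring side 0.68 [361.9 229.5] [ 0.5475728  -0.02100038]
cap_top side 0.62 [335.7 264.4] [0.56421959 0.14153085]
cap_top side 0.54 [387.8 269.2] [0.45711052 0.12428478]
stand side 0.81 [330.3 303.3] [0.57344131 0.15247976]
boss side 0.97 [348.5 243.2] [0.5645583  0.03595612]
```

View pics/b.png

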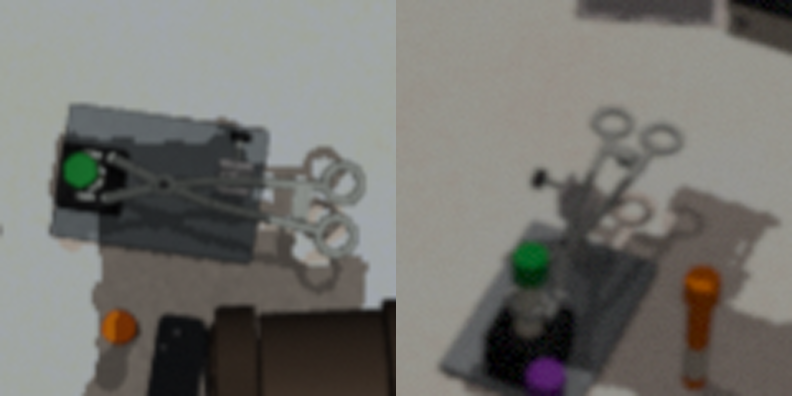

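The top view shows both handles drawn together, with the fixed ring at about px (346,266) and the free ring at about (344,282). The tube cap is at about (267,262) and still upright. Both clicks showed as force drops. Next I locate the cap from its green blob.

```bash
python3 - <<'E'
from h import *
P={}
for c in("top","side"):
    u=proj(c,np.array([.571,.141,.109]));n=[]
    for k in range(3):
        i=arm.get_image(c).astype(int);m=((i[:,:,1]>i[:,:,0]*1.4+10)&(i[:,:,1]>i[:,:,2]*1.3+8)).astype(np.uint8)
        N,l,s,ce=cv2.connectedComponentsWithStats(m);k=min(range(1,N),key=lambda j:np.hypot(*(ce[j]-u))+(99 if s[j,4]<10 else 0));n.append(ce[k]);a=s[k]
    P[c]=(np.mean(n,0)+.0)/[640,480];print(c,np.mean(n,0),a,u,atz(c,P[c],.109))
print(tri(P["top"],P["side"]))
E
```

```text
top [265.66 262.11] [261 257  11  11 100] [266.70063837 262.13864983] [0.57111257 0.14336703 0.109     ]
side [334.43123362 267.61011277] [329 261  11  14 120] [332.6511412  267.04753574] [0.56696195 0.14147631 0.109     ]
(array([0.5688105 , 0.14286126, 0.11042872]), np.float64(0.004379676108371277))
```

move_arm(
  motion=[
    {"tx": -0.0256,"ty": 0.035,"tz": 0,"twist": 0},
    {"tx": -0.0256,"ty": 0.035,"tz": 0,"twist": 0},
    {"tx": -0.0256,"ty": 0.035,"tz": 0,"twist": 0},
    {"tx": -0.0256,"ty": 0.035,"tz": 0,"twist": 0},
    {"tx": -0.0256,"ty": 0.035,"tz": 0,"twist": 0},
    {"tx": 0,"ty": 0,"tz": 0,"twist": 0},
    {"tx": 0,"ty": 0,"tz": 0,"twist": 0},
    {"tx": 0,"ty": 0,"tz": 0,"twist": 0},
  ],
  gripper=-0.1,
)

```text
clock: 11.1
position: [0.5723, 0.1411, 0.2026]
ee_rot: [-0.273, -3.129, 0.001]
force: [-0.0, 0.1, 0.3]
width: 0.547
gripper_force: 0.0
```

move_arm(
  motion=[
    {"tx": 0.003,"ty": 0.001,"tz": 0.025,"twist": 0},
    {"tx": 0,"ty": 0,"tz": 0.03,"twist": 0},
    {"tx": 0,"ty": 0,"tz": 0.025,"twist": 0},
    {"tx": 0,"ty": 0,"tz": 0.015,"twist": 0},
    {"tx": 0,"ty": 0,"tz": 0.007,"twist": 0},
    {"tx": 0,"ty": 0,"tz": 0,"twist": 0},
    {"tx": 0,"ty": 0,"tz": 0,"twist": 0},
  ],
)

```text
clock: 11.8
position: [0.5705, 0.1432, 0.1017]
ee_rot: [0.272, 3.129, 0.001]
force: [-0.4, -0.6, 0.2]
width: 0.557
gripper_force: 0.0
```

```bash
python3 - <<'E'
from h import *
o=arm.observe();print(o["position"],o["ee_rot"],o["force"],o["ft_torque"])
out=[]
for c,X in (("top",(.57,.14,.11)),("side",(.57,0.14,.11))):
    i=arm.get_image(c)[:,:,::-1];u=proj(c,np.array(X)).astype(int)
    out.append(cv2.resize(i[u[1]-50:u[1]+50,u[0]-50:u[0]+50],(396,396),interpolation=2));print(c,u-50)
    p=o["position"];print(proj(c,p)-u+50)
cv2.imwrite("pics/c.png",np.hstack(out))
E
```

```text
[0.57049811 0.14321599 0.10174228] [2.72463450e-01 3.12860520e+00 8.57423786e-04] [-0.43237005 -0.55239297  0.20457175] [-0.01350923  0.02595255  0.04265677]
top [217 212]
[49.01565641 50.66401592]
side [283 216]
[49.59557204 54.1489693 ]
```

View pics/c.png

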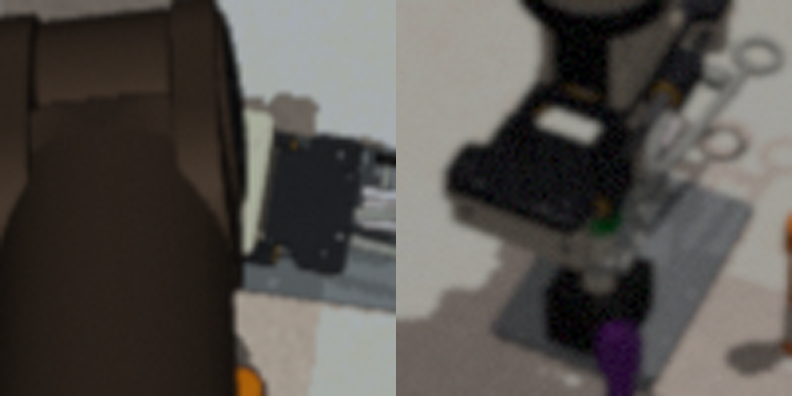

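The side view shows the cap's green sticking out at about (335,273), just between the fingers above the jaws. I close gently.

move_arm(
  motion=[
    {"tx": 0,"ty": 0,"tz": 0,"twist": 0},
    {"tx": 0,"ty": 0,"tz": 0,"twist": 0},
    {"tx": 0,"ty": 0,"tz": 0,"twist": 0},
    {"tx": 0,"ty": 0,"tz": 0,"twist": 0},
    {"tx": 0,"ty": 0,"tz": 0,"twist": 0},
  ],
  gripper=1,
  squeeze=5,
)

```text
clock: 12.4
position: [0.5701, 0.1429, 0.1009]
ee_rot: [0.272, 3.13, -0.001]
force: [-1.0, -2.5, 2.4]
width: 0.25
gripper_force: 5.0
```

move_arm(
  motion=[
    {"tx": 0,"ty": -0.001,"tz": 0,"twist": 0},
    {"tx": 0,"ty": 0,"tz": 0,"twist": 0},
    {"tx": 0,"ty": 0,"tz": 0,"twist": 0},
  ],
  squeeze=30,
)

```text
clock: 12.7
position: [0.5701, 0.1427, 0.1009]
ee_rot: [0.271, 3.129, 0.0]
force: [-0.7, -1.2, 3.5]
width: 0.24
gripper_force: 30.0
```

move_arm(
  motion=[
    {"tx": 0,"ty": 0,"tz": 0,"twist": -0.04},
    {"tx": 0,"ty": 0,"tz": 0,"twist": -0.04},
    {"tx": 0,"ty": 0,"tz": 0,"twist": -0.04},
    {"tx": 0,"ty": 0,"tz": 0,"twist": -0.04},
    {"tx": 0,"ty": 0,"tz": 0,"twist": -0.04},
  ],
)

```text
clock: 13.2
position: [0.57, 0.1431, 0.1009]
ee_rot: [-0.226, 3.133, 0.001]
force: [-0.3, 0.4, 3.4]
width: 0.239
gripper_force: 29.9
```

```bash
python3 -c "
from h import *
o=arm.observe();print(o['position'],o['ee_rot'],o['force'],o['ft_torque'],o['gripper_force'],o['width'],o['joints'])"
```

```text
[0.56998028 0.14307623 0.10085819] [-2.25730238e-01  3.13325089e+00  9.75913538e-04] [-0.27522017  0.3754162   3.35701473] [ 0.14200062  0.14441399 -0.13645359] 29.94901031255722 0.23916902211560404 [-0.5478041   0.51454332  0.30003697  1.82632357 -0.19923541  0.82967995
  1.56533508]
```

move_arm(
  motion=[
    {"tx": 0,"ty": 0,"tz": 0,"twist": -0.07},
    {"tx": 0,"ty": 0,"tz": 0,"twist": -0.07},
    {"tx": 0,"ty": 0,"tz": 0,"twist": -0.07},
    {"tx": 0,"ty": 0,"tz": 0,"twist": -0.07},
    {"tx": 0,"ty": 0,"tz": 0,"twist": -0.07},
    {"tx": 0,"ty": 0,"tz": 0,"twist": -0.07},
  ],
)

```text
clock: 13.8
position: [0.5693, 0.1436, 0.1008]
ee_rot: [1.232, -2.89, -0.002]
force: [-1.8, 2.5, 3.9]
width: 0.242
gripper_force: 29.9
```

move_arm(
  motion=[
    {"tx": 0,"ty": 0,"tz": 0,"twist": -0.07},
    {"tx": 0,"ty": 0,"tz": 0,"twist": -0.07},
    {"tx": 0,"ty": 0,"tz": 0,"twist": -0.07},
    {"tx": 0,"ty": 0,"tz": 0,"twist": -0.07},
    {"tx": 0,"ty": 0,"tz": 0,"twist": -0.07},
    {"tx": 0,"ty": 0,"tz": 0,"twist": -0.07},
    {"tx": 0,"ty": 0,"tz": 0,"twist": 0},
  ],
)

```text
clock: 14.5
position: [0.5685, 0.1435, 0.1007]
ee_rot: [2.101, -2.334, -0.004]
force: [-5.3, 0.6, 6.6]
width: 0.245
gripper_force: 29.9
```

```bash
python3 -c "
from h import *
o=arm.observe();print(o['position'],o['ee_rot'],o['force'],o['ft_torque'],o['gripper_force'],o['width'],o['joints'])
print(np.arctan2(o['ee_rot'][0],o['ee_rot'][1])*2)"
```

```text
[0.56853879 0.14353156 0.10073182] [ 2.10066675 -2.33446636 -0.00353742] [-5.28552614  0.64224056  6.64365941] [0.43485643 1.40866345 0.06374168] 29.9292853474617 0.2449469913382988 [-0.29881648  0.50618192 -0.05421306  1.80498737  0.03325756  0.83321224
  2.66759881]
4.81772218802014
```

move_arm(
  motion=[
    {"tx": 0,"ty": 0.001,"tz": 0,"twist": 0},
    {"tx": 0,"ty": 0,"tz": 0,"twist": 0},
    {"tx": 0,"ty": 0,"tz": 0,"twist": 0},
  ],
  squeeze=10,
)

```text
clock: 14.8
position: [0.5686, 0.1433, 0.1007]
ee_rot: [-2.096, 2.34, 0.001]
force: [-2.8, 2.4, 3.9]
width: 0.245
gripper_force: 10.0
```

```bash
python3 -c "
from h import *
o=arm.observe();print(o['position'],o['ee_rot'],o['force'],o['ft_torque'],o['gripper_force'],o['width'])"
```

```text
[0.56862517 0.14331324 0.10073176] [-2.09607277e+00  2.34000029e+00  1.10323901e-03] [-2.82307772  2.43888234  3.8593007 ] [0.64026968 0.66857348 0.01602058] 10.00225380063057 0.24464934642847805
```

move_arm(
  motion=[
    {"tx": 0,"ty": 0,"tz": 0,"twist": 0},
    {"tx": 0,"ty": 0,"tz": 0,"twist": 0},
    {"tx": 0,"ty": 0,"tz": 0,"twist": 0},
    {"tx": 0,"ty": 0,"tz": 0,"twist": 0},
  ],
  gripper=-0.1,
)

```text
clock: 15.2
position: [0.569, 0.1424, 0.1006]
ee_rot: [2.095, -2.341, 0.0]
force: [0.5, -0.5, -0.2]
width: 0.526
gripper_force: 0.0
```

move_arm(
  motion=[
    {"tx": 0,"ty": 0,"tz": -0.02,"twist": 0},
    {"tx": 0,"ty": 0,"tz": -0.03,"twist": 0},
    {"tx": 0,"ty": 0,"tz": -0.04,"twist": 0},
    {"tx": 0,"ty": 0,"tz": -0.02,"twist": 0},
    {"tx": 0,"ty": 0,"tz": 0,"twist": 0.09},
    {"tx": 0,"ty": 0,"tz": 0,"twist": 0.09},
    {"tx": 0,"ty": 0,"tz": 0,"twist": 0.09},
    {"tx": 0,"ty": 0,"tz": 0,"twist": 0.09},
    {"tx": 0,"ty": 0,"tz": 0,"twist": 0.09},
    {"tx": 0,"ty": 0,"tz": 0,"twist": 0.09},
  ],
  gripper=1,
)

```text
clock: 16.2
position: [0.5689, 0.1425, 0.2107]
ee_rot: [-0.938, 2.998, -0.0]
force: [-0.5, -0.0, 0.5]
width: 0.003
gripper_force: 0.0
```

move_arm(
  motion=[
    {"tx": 0,"ty": 0,"tz": 0,"twist": 0.09},
    {"tx": 0,"ty": 0,"tz": 0,"twist": 0.09},
    {"tx": 0,"ty": 0,"tz": 0,"twist": 0.09},
    {"tx": 0,"ty": 0,"tz": 0,"twist": 0.09},
    {"tx": 0,"ty": 0,"tz": 0,"twist": 0.09},
    {"tx": 0,"ty": 0,"tz": 0,"twist": 0.05},
    {"tx": 0,"ty": 0,"tz": 0,"twist": 0},
  ],
)

```text
clock: 16.9
position: [0.5689, 0.1427, 0.2107]
ee_rot: [0.273, 3.13, -0.0]
force: [-0.3, 1.4, -0.6]
width: 0.007
gripper_force: 0.0
```

move_arm(
  motion=[
    {"tx": 0.0034,"ty": -0.0373,"tz": 0,"twist": 0},
    {"tx": 0.0034,"ty": -0.0373,"tz": 0,"twist": 0},
    {"tx": 0.0034,"ty": -0.0373,"tz": 0,"twist": 0},
    {"tx": 0.0034,"ty": -0.0373,"tz": 0,"twist": 0},
    {"tx": 0.0034,"ty": -0.0373,"tz": 0,"twist": 0},
    {"tx": 0,"ty": 0,"tz": 0.04,"twist": 0},
    {"tx": 0,"ty": 0,"tz": 0.04,"twist": 0},
    {"tx": 0,"ty": 0,"tz": 0.03,"twist": 0},
    {"tx": 0,"ty": 0,"tz": 0.013,"twist": 0},
    {"tx": 0,"ty": 0,"tz": 0,"twist": 0},
  ],
)

```text
clock: 17.9
position: [0.5191, -0.0381, 0.0865]
ee_rot: [-0.269, -3.127, 0.001]
force: [1.3, 0.4, 0.3]
width: -0.001
gripper_force: 0.0
```

```bash
python3 - <<'E'
from h import *
o=arm.observe();print(o["position"],o["ee_rot"],o["force"])
out=[]
for c,X in (("side",(.53,0.04,.08)),):
    i=arm.get_image(c)[:,:,::-1];u=proj(c,np.array(X)).astype(int)
    out.append(cv2.resize(i[u[1]-60:u[1]+60,u[0]-60:u[0]+60],(600,600),interpolation=2));print(c,u-60,(proj(c,o["position"])-u+60)*5)
cv2.imwrite("pics/d.png",np.hstack(out))
E
```

```text
[ 0.5190805  -0.03814066  0.08649993] [-2.69028022e-01 -3.12708246e+00  7.20701356e-04] [1.28207891 0.39066658 0.3040081 ]
side [302 187] [369.26395386 179.3637451 ]
```

View pics/d.png

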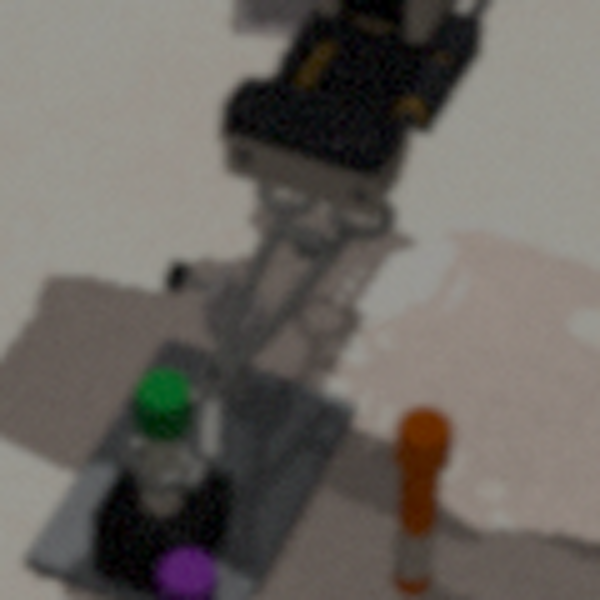

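The side view shows the gripper above the free ring at about px (375,229), with the fixed ring at about (360,225) clear of it. The tube is upright in the jaws. I press down now.

move_arm(
  motion=[
    {"tx": 0,"ty": 0,"tz": 0.005,"twist": 0},
    {"tx": 0,"ty": 0,"tz": 0.005,"twist": 0},
    {"tx": 0,"ty": 0,"tz": 0,"twist": 0},
  ],
)

```text
clock: 18.25
position: [0.5203, -0.038, 0.0779]
ee_rot: [0.271, 3.129, 0.0]
force: [-0.7, 1.6, -0.6]
width: 0.003
gripper_force: 0.0
```

move_arm(
  motion=[
    {"tx": 0,"ty": 0,"tz": 0.002,"twist": 0},
    {"tx": 0,"ty": 0,"tz": 0,"twist": 0},
  ],
)

```text
clock: 18.45
position: [0.5201, -0.0381, 0.0758]
ee_rot: [0.271, 3.13, 0.0]
force: [0.0, -0.7, 0.7]
width: 0.01
gripper_force: 0.0
```

move_arm(
  motion=[
    {"tx": 0,"ty": 0,"tz": 0.002,"twist": 0},
    {"tx": 0,"ty": 0,"tz": 0,"twist": 0},
  ],
)

```text
clock: 18.65
position: [0.52, -0.0381, 0.0736]
ee_rot: [-0.271, -3.13, -0.0]
force: [0.3, -0.5, 1.0]
width: 0.007
gripper_force: 0.0
```

move_arm(
  motion=[
    {"tx": 0,"ty": 0,"tz": 0.002,"twist": 0},
    {"tx": 0,"ty": 0,"tz": 0,"twist": 0},
  ],
)

```text
clock: 18.85
position: [0.5199, -0.038, 0.0716]
ee_rot: [-0.271, -3.129, -0.0]
force: [-0.8, 0.8, 0.7]
width: 0.002
gripper_force: 0.8
```

move_arm(
  motion=[
    {"tx": 0,"ty": 0,"tz": 0.002,"twist": 0},
    {"tx": 0,"ty": 0,"tz": 0,"twist": 0},
  ],
)

```text
clock: 19.05
position: [0.5199, -0.038, 0.0696]
ee_rot: [-0.271, -3.13, -0.0]
force: [-1.7, 0.1, 3.7]
width: 0.008
gripper_force: 1.8
```

move_arm(
  motion=[
    {"tx": 0,"ty": 0,"tz": 0.002,"twist": 0},
    {"tx": 0,"ty": 0,"tz": 0,"twist": 0},
  ],
)

```text
clock: 19.25
position: [0.5201, -0.0381, 0.0677]
ee_rot: [0.272, 3.13, 0.0]
force: [-0.7, 0.9, 5.9]
width: 0.002
gripper_force: 2.7
```

move_arm(
  motion=[
    {"tx": 0,"ty": 0,"tz": 0.0015,"twist": 0},
    {"tx": 0,"ty": 0,"tz": 0,"twist": 0},
  ],
)

```text
clock: 19.45
position: [0.5203, -0.0381, 0.0664]
ee_rot: [0.272, 3.129, 0.0]
force: [-1.4, 0.0, 6.5]
width: 0.005
gripper_force: 3.4
```

move_arm(
  motion=[
    {"tx": 0.002,"ty": 0,"tz": 0,"twist": 0},
    {"tx": 0.002,"ty": 0,"tz": 0,"twist": 0},
    {"tx": 0.002,"ty": 0,"tz": 0,"twist": 0},
    {"tx": 0.002,"ty": 0,"tz": 0,"twist": 0},
  ],
)

```text
clock: 19.85
position: [0.5134, -0.0363, 0.0668]
ee_rot: [0.271, 3.128, 0.001]
force: [1.2, 2.0, 6.3]
width: 0.008
gripper_force: 3.1
```

move_arm(
  motion=[
    {"tx": 0.002,"ty": 0,"tz": 0,"twist": 0},
    {"tx": 0.002,"ty": 0,"tz": 0,"twist": 0},
    {"tx": 0.002,"ty": 0,"tz": 0,"twist": 0},
    {"tx": 0.002,"ty": 0,"tz": 0,"twist": 0},
  ],
)

```text
clock: 20.25
position: [0.5059, -0.0344, 0.0668]
ee_rot: [0.27, 3.127, 0.002]
force: [1.8, 4.0, 6.4]
width: 0.004
gripper_force: 3.0
```

move_arm(
  motion=[
    {"tx": 0.002,"ty": 0,"tz": 0,"twist": 0},
    {"tx": 0.002,"ty": 0,"tz": 0,"twist": 0},
    {"tx": 0.002,"ty": 0,"tz": 0,"twist": 0},
    {"tx": 0.002,"ty": 0,"tz": 0,"twist": 0},
  ],
)

```text
clock: 20.65
position: [0.4981, -0.033, 0.0669]
ee_rot: [0.27, 3.127, 0.002]
force: [2.4, 3.6, 5.6]
width: 0.005
gripper_force: 2.9
```

move_arm(
  motion=[
    {"tx": 0,"ty": 0,"tz": -0.005,"twist": 0},
    {"tx": 0,"ty": 0,"tz": -0.01,"twist": 0},
    {"tx": 0,"ty": 0,"tz": -0.04,"twist": 0},
    {"tx": 0,"ty": 0,"tz": -0.04,"twist": 0},
    {"tx": 0,"ty": 0,"tz": -0.04,"twist": 0},
    {"tx": 0.04,"ty": 0,"tz": 0,"twist": 0},
    {"tx": 0.04,"ty": 0,"tz": 0,"twist": 0},
    {"tx": 0.03,"ty": 0,"tz": 0,"twist": 0},
    {"tx": 0,"ty": 0,"tz": 0,"twist": 0},
  ],
)

```text
clock: 21.55
position: [0.3839, -0.0151, 0.2012]
ee_rot: [-0.271, -3.127, -0.001]
force: [1.1, 0.3, 0.2]
width: 0.004
gripper_force: 0.0
```

```bash
python3 - <<'E'
from h import *
o=arm.observe();print(o["position"],o["force"])
out=[]
for c,X in (("top",(.55,.06,.08)),("side",(.55,0.06,.07))):
    i=arm.get_image(c)[:,:,::-1];u=proj(c,np.array(X)).astype(int)
    out.append(cv2.resize(i[u[1]-60:u[1]+60,u[0]-60:u[0]+60],(400,400),interpolation=2));print(c,u-60)
    for d in arm.place_of(c,"ring")[:1]: print(d["conf"],np.array(d["point"])*[640,480],atz(c,d["point"],.0734))
cv2.imwrite("pics/e.png",np.hstack(out))
E
```

```text
[ 0.3838831  -0.01513491  0.20121266] [1.14231105 0.31440972 0.15851054]
top [242 211]
0.53 [338.176 292.608] [ 0.50009533 -0.02090746  0.0734    ]
side [291 194]
0.65 [383.872 232.176] [ 0.49665974 -0.02646708  0.0734    ]
```

View pics/e.png

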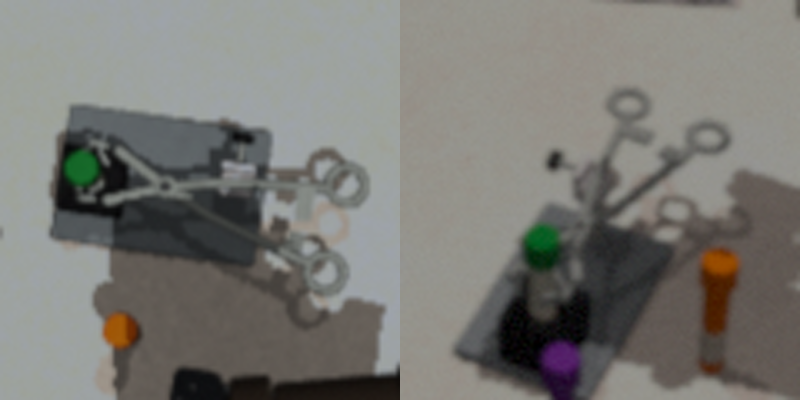

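The top view shows the free ring swung out to about px (339,292), some 25 mm from where it rested on the tooth. The jaws are open, and the tube stands upright with its cap on at about (267,261). I hand in now.

```bash
python3 -c "
from cell import arm
print(arm.sign_off())"
```

```text
the job is handed in; nothing more can be done
None
```

The job is handed in, with no verdict returned. I locked the forceps on the second click, turned the cap about 1.6 rad anticlockwise by tool rotation (the cap's own angle could not be read), and released the ratchet. The last pictures show the forceps open and the tube upright in its well with its cap on.

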